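# Set the tray stop on the plug-tray runway

## Robot

A 6-joint arm with a two-finger parallel gripper is mounted at the origin on the work surface. World frame = base frame: x ahead of the robot, y to its left, z up, the work surface at z = 0. Lengths are in mm, angles in rad, forces in N, time in s.
With the tool pointing down it reaches from about 300 to 775 mm from the base axis. Payload 14.6 kg.
Tool frame: the origin (TCP) lies on the centre line of the jaws, within the pads' length; the fingertips stand 19 mm ahead of it and the grasp point (between the pads) is the TCP (bot.tip_reach is the distance from the TCP to the fingertips, in mm); y points along the fingers, x is the direction in which the jaws open and shut, and the axes are right-handed (so a half turn about y gives the same grasp; the last joint's range is limited). The gripper opens to 85 mm and grips with 20 to 120 N. Pads are 22 mm wide; open, the fingers measure 114 mm over their backs; the gripper's body (76 mm by 85 mm) begins 54 mm behind the grasp point. The pads swing forward as they close: fully open they stand 13 mm farther back than shut.
Start: joints at [-1.304, 0.3, 1.521, -0, 1.321, -0.067], TCP at [180.192, -519.635, 250.281] pointing down, gripper open.
Joint ranges: [-3.03, 3.03], [-0.79, 2.21], [0.23, 2.52], [-1.04, 4.18], [0, 3.07], [-2.55, 2.55]. Speed limits (rad/s): [2.22, 2.22, 2.57, 3.14, 3.14, 3.14].

## Interface

Orientations are given as a unit quaternion [w, x, y, z].
In Python, from rig import bot gives the robot as it stands. Calls block until the motion is done:
- bot.move_to(position, orientation): joint-space move of the TCP to a pose.
- bot.servo_line(position, attitude=None, speed=150, until_force=None): straight line of the TCP; attitude=None keeps the orientation; speed is the mean speed in mm/s. With until_force (N) it stops when the force on the tool has changed by that much, and returns True; else False.
- bot.move_joints(angles): joint-space move.
- bot.move_gripper(opening, grip_force=None): finger opening in mm; grip_force is the grip in N (None keeps the last); returns when the fingers have stopped.
- bot.dwell(seconds).
- bot.ik(position, orientation): joint angles nearest the present ones, or None.
- bot.read_state(): the state.
- bot.read_camera(name): name is "side" or "top"; returns a dict with "image" (384x512x3 uint8, blue, green, red), "depth" (384x512 float32, mm along the optical axis (not along the pixel's ray), 0 where there is no reading), "fovy" (degrees; the focal length in pixels is half the picture's height over the tangent of half this angle, whatever the lens; pixels are square), "cx", "cy" (the principal point, pixels), "eye" and "attitude" of the camera in the world. Camera axes: x right, y down, z forward; pixel columns grow to the right and rows downward; lengths in mm; the calibration is good to about 2 mm. A picture is of the moment at which its call begins.
A pose or a line that the arm cannot do raises bot.MotionError and nothing moves.
- bot.finish_job(): hands the job in, once; it reports no verdict.
The state is a dict: "clock": time; "joint_positions": joint angles; "qvel": joint speeds; "effort": joint torques, N m; "ee_pos": TCP position; "tool_rot": TCP orientation; "ft_force": force on the tool from outside, world axes, zero at the start; "moment": the same for the moment, N m; "grip_width": finger opening in mm.
Only numpy, scipy, OpenCV 4.12 (cv2) and the standard library are available. Lean on these libraries where they do the work, as an engineer would, in place of code of your own. Each camera call takes 0.05 s, during which the arm holds its last target.

## Task

With your fingertips, push the grey sliding tray stop along its rail until its spring plunger drops into the notch and the stop stays there. Then push the six-cell plug tray along the channel until its end rests against the stop, gently enough that the stop stays in its notch. Only push, never lift the tray, and leave the other things on the bench where they are.

Things in the scene. Friction and masses are not known exactly. Their poses are not given: they have to be found in the camera images.
- runway: fixed tray runway, 178 x 540 mm floor plate of grey laminate 8 mm thick on a steel bench, with an aluminium lip on the robot's side and an aluminium rail on the far side. Its x points across it, from lip to rail (roughly away from the robot), y along it. Origin on the bench under the middle of the channel's width. Floor x -66..112 mm, y -300..240. Channel between lip and rail: x -54..54, its floor at z 8 mm. Lip top z 28 mm. Rail x 54..94 mm, y -250..210, top at z 50 mm
- notch (a point): centre of the notch, a slot 13 mm wide cut across the rail's top, at the level of the rail's top (runway x 74, y 30, z 50 mm); y along the rail
- tray_stop (a joint): travel of the sliding tray stop along the rail towards the runway's -y, in m: 0 at the +y end of its travel, 0.100 with the plunger over the notch, 0.135 at the far limit beyond the notch. It starts between 0 and 0.04. Sliding it takes about 2 to 5 N; within about 6 mm of the notch the push drops away and the stop snaps in by itself; pushing it out of the notch, either way, takes about 20 to 30 N, and is not needed
- plunger (a joint): how far the stop's spring plunger (a steel pin with a dark 18 mm round cap, in the middle of the stop's saddle) has dropped, in m: about 0 riding on the rail, about 0.0035 to 0.004 seated in the notch. It is worked by the spring, not to be pressed
- stop_push (a point): centre of the +y face of the stop's upright push plate, where a fingertip pushes it towards -y. The plate is 44 mm wide (x), 10 mm thick (y), and stands from z 75 to z 116 mm above the bench; this point is at z 95 mm. It stands on the +y end of the stop's saddle, 56 x 60 x 22 mm, z 53 to 75, that rides on the rail; y along the runway's y
- stop_face (a point): middle of the stop's working face (the -y face of the 84 x 12 x 48 mm stop plate hanging into the channel, z 20..68 mm, runway x -30..54), on the channel's centre line at z 40 mm. Its axes are the runway's
- tray_center (a point): centre (half-way up) of the loose black six-cell plug tray, 102 mm wide (x) x 150 long (y) x 52 high, 0.25 to 0.45 kg, standing in the channel with 3 mm play each side, on the -y side of the stop. The tray's y points along the runway's y. Pushing it along takes about 2 to 6 N
- tray_front (a point): centre of the tray's +y end face, half-way up: the end that is to rest against stop_face
- tray_back (a point): centre of the tray's -y end face, half-way up (26 mm above the channel floor): where a fingertip pushes it towards +y. There is nothing in the channel behind it
- clip_bowl: bystander: pink bowl of yellow clips, 132 mm across, 45 high, on the bench on the robot's side of the runway; origin under its centre
- pot_a: bystander: small terracotta pot, 64 mm across, 58 high, on the robot's side of the runway; origin under its centre
- pot_b: bystander: the same pot, in the row of three beyond the rail (their order varies); origin under its centre
- powder_jar: bystander: white closed jar, 52 mm across, 62 high, in the row of three beyond the rail (their order varies); origin under its centre
- clip_jar: bystander: small clear closed jar, 40 mm across, 40 high, standing in the channel at its +y end, past the stop; origin under its centre
- dibber: bystander: turned wooden dibber standing on its handle, 38 mm across, 106 high, in the row of three beyond the rail (their order varies); origin under its centre
- brush: bystander: brush 160 mm long lying on the bench on the robot's side of the runway
Not all that is in view belongs to the job. What is shaped like the part that bears tray_center but green is not meant.

How it is judged (in metres and radians):
On the way, in this order (a step that is already met when the one before it is completed fails the run):
1. the tray stop has dropped into the notch and stays there (value of joint tray_stop between 0.0965 and 0.1035 m and value of joint plunger above 0.0022 m), for 0.3 s.
2. the tray's end is up against the stop, the stop still in its notch (all of step 1 and y of tray_front in the frame of stop_face between -0.004 and 0.004 m), for 0.2 s.
At the end, for the whole second after the job is handed in: the stop is seated in the notch (within 3.5 mm of it along the rail, plunger dropped more than 2.2 mm), the tray stands flat in the channel, at rest, with its end within 4 mm of the stop's face (all of step 2 and z of tray_center in the frame of runway below 0.037 m and linear speed of tray below 0.01 m/s); the robot touches nothing.
It fails at once if the tray is lifted (more than 10 mm) or tipped (z of tray_center in the frame of runway above 0.044 m or angle between tray_center's own z axis and vertical above 0.2 rad).
It fails at once if a bystander is moved more than 25 mm (distance of any of clip_bowl, pot_a, pot_b, powder_jar, clip_jar, dibber, brush from where it was at the start of the episode above 0.025 m).
It also fails if it takes over 51 s, if anything falls off the work surface, if the arm or the gripper's body presses on something with over 40 N, if the wrist force passes 120 N, or if a joint passes its speed limit or range.

## Working session

There is one attempt and no reset: what is moved stays moved. The work goes in short steps, each a Python script; the robot and the scene stay as the last script left them, time stands still between calls to the robot, and variables do not carry over. Pictures are saved under pics/ and viewed, and the job is handed in when it is done.

```bash
ls; mkdir -p pics; python3 - <<'E'
from rig import bot
import cv2,pickle
d={}
for n in("side","top"):
    c=bot.read_camera(n); d[n]=c
    cv2.imwrite(f"pics/{n}0.png",c["image"]); print(n,c["fovy"],c["cx"],c["cy"],c["eye"],c["attitude"],(c["depth"]>0).mean())
pickle.dump(d,open("c0.pkl","wb"))
print(bot.read_state(),bot.tip_reach)
E
```

```text
pics
side 43.84138930505392 255.51751940413763 188.62036558722988 [-61.38466361 702.96465847 827.95754737] [ 0.13992182 -0.29541646  0.84720057 -0.41881045] 0.9959309895833334
top 54.98678086738099 256.36366539270676 181.7881452923035 [ 446.95521423  -40.9328538  1185.16266567] [ 0.02753529 -0.69868546  0.71437343 -0.02740496] 0.9958699544270834
{'clock': 0.1, 'joint_positions': array([-1.30361503e+00,  3.00444264e-01,  1.52148635e+00,  4.19216352e-06,
        1.32071651e+00, -6.66068072e-02]), 'qvel': array([ 0.00052743,  0.00102719, -0.00127655,  0.00309326, -0.00084848,
       -0.00054418]), 'effort': array([ 8.28853335e-04, -5.44382429e+01, -3.62373090e+01, -2.23699988e-05,
        3.06751637e-03, -1.26638395e-05]), 'ee_pos': array([ 180.14032207, -519.4721944 ,  249.77610179]), 'tool_rot': array([ 0.57634964, -0.57587562,  0.41028058, -0.40970502]), 'ft_force': array([-0.03155263, -0.22128453, -0.08762652]), 'moment': array([ 0.05983674, -0.01753346,  0.02572405]), 'grip_width': 85.3574638501689} 19.0
```

View pics/side0.png

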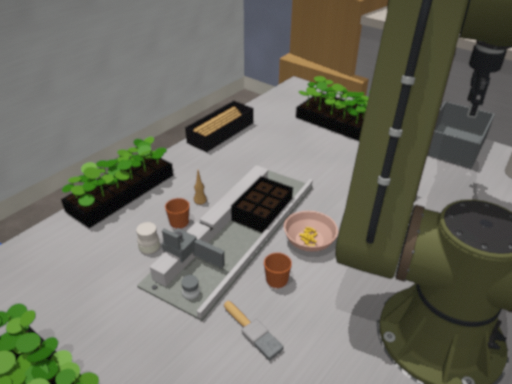

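View pics/top0.png

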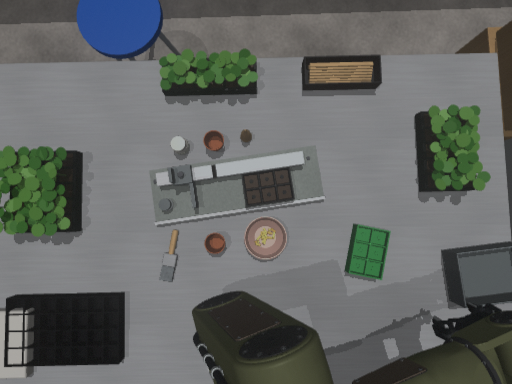

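The side view shows the runway running from (175,290) to (290,180), with the black tray at (263,203) and the stop at (180,245). In the top view the candidates for the tray are:
- the black six-cell tray in the channel at (268,188)
- the green six-cell tray at (368,252), a decoy
- the big black many-cell tray at (65,330)
- the planters at (210,75), (40,190) and (445,150)

I choose (268,188). The stop is at (185,178), and I'll check it in a crop.

```bash
cat > h.py <<'E'
import numpy as np,cv2
from scipy.spatial.transform import Rotation as R
def cloud(c):
    d=c["depth"];h,w=d.shape;f=h/2/np.tan(np.radians(c["fovy"])/2)
    v,u=np.mgrid[:h,:w]
    p=np.dstack([(u-c["cx"])/f*d,(v-c["cy"])/f*d,d])
    q=c["attitude"];r=R.from_quat([q[1],q[2],q[3],q[0]]).as_matrix()
    P=p@r.T+np.array(c["eye"]); P[d<=0]=np.nan
    return P
E
python3 - <<'E'
import pickle,cv2,numpy as np
from h import *
d=pickle.load(open("c0.pkl","rb"));c=d["top"]
P=cloud(c)
cr=c["image"][120:280,140:340]
cv2.imwrite("pics/crop_top.png",cv2.resize(cr,None,fx=4,fy=3.7,interpolation=cv2.INTER_CUBIC)[:600])
z=P[...,2]
print(np.nanmedian(z[250:300,280:330]))
zz=np.clip(z[120:280,140:340],0,120)*2
cv2.imwrite("pics/z_top.png",cv2.resize(cv2.applyColorMap(zz.astype(np.uint8),cv2.COLORMAP_JET),None,fx=4,fy=3.7,interpolation=cv2.INTER_NEAREST))
s=d["side"]["image"][160:320,130:330]
cv2.imwrite("pics/crop_side.png",cv2.resize(s,None,fx=4,fy=3.7,interpolation=cv2.INTER_CUBIC))
for v in (120,): pass
for n,(u,vv) in dict(lipL=(156,219),lipR=(322,203),tray=(268,188),railL=(200,172),railR=(295,160)).items(): print(n,P[vv,u])
E
```

```text
1.3099184790388563
lipL [427.18040569 279.69821524   7.6588738 ]
lipR [ 466.29043045 -250.10967813    3.23318451]
tray [515.43398423 -77.1756938   48.69129867]
railL [569.30993836 131.52410377  52.58121695]
railR [ 600.49824191 -163.01502022   49.42738806]<stdin>:10: RuntimeWarning: invalid value encountered in cast
```

View pics/crop_top.png

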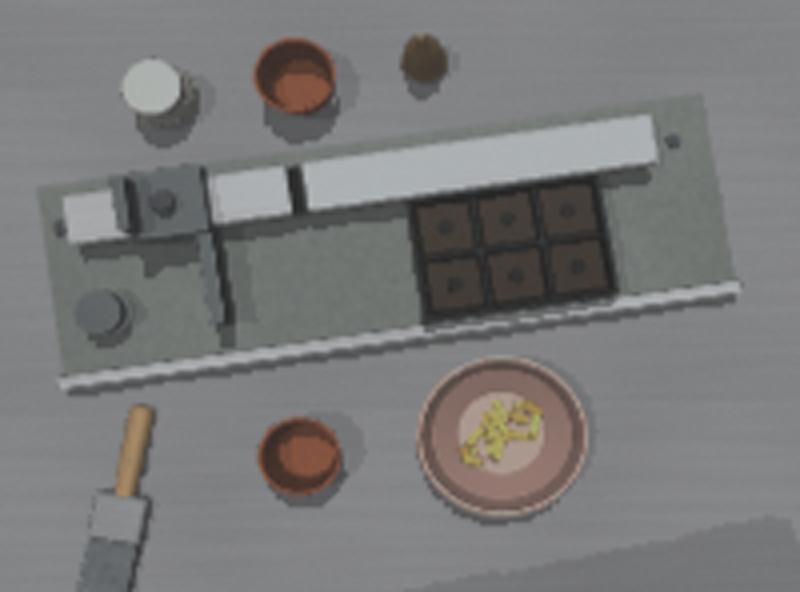

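View pics/z_top.png

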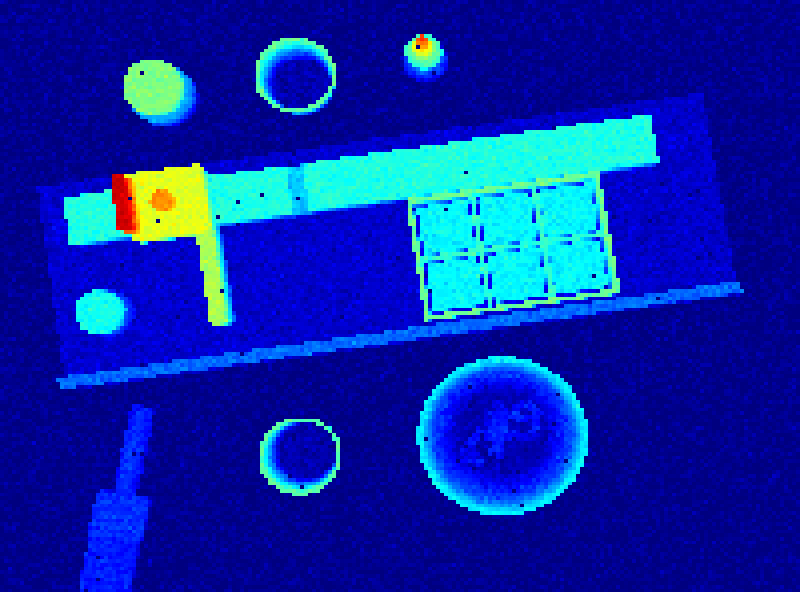

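View pics/crop_side.png

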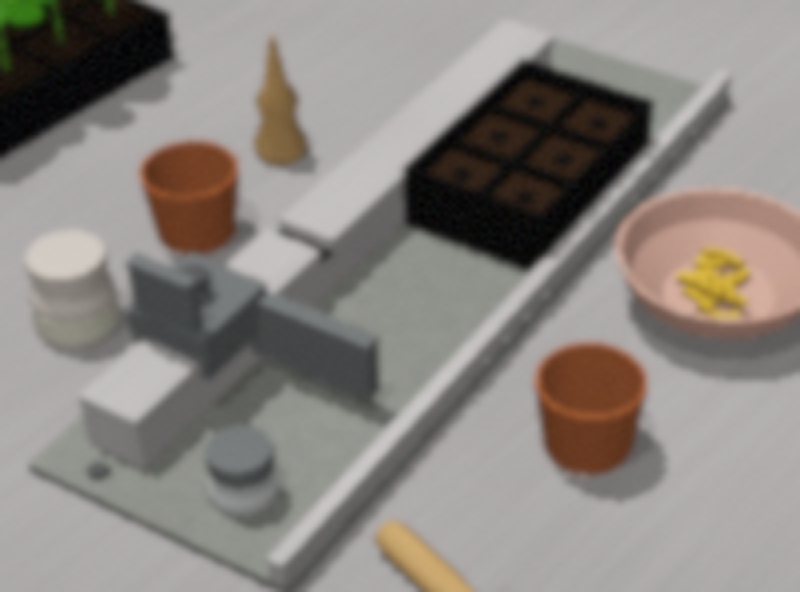

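The crops confirm the choice. The black tray with brown cells sits in the channel at crop (515,250). The grey stop has its push plate at crop (122,205), saddle at (170,200), and stop plate at (215,285). The notch is at (297,188). Next I fit the frame.

```bash
cat >> h.py <<'E'
def rail_frame(P):
    x,y,z=P[...,0],P[...,1],P[...,2]
    return x,y,z
E
python3 - <<'E'
import pickle
from h import *
import warnings;warnings.filterwarnings("ignore")
d=pickle.load(open("c0.pkl","rb"));P=cloud(d["top"]);img=d["top"]["image"]
x,y,z=P[...,0],P[...,1],P[...,2]
lum=img.max(2)
win=np.zeros(z.shape,bool);win[145:225,150:330]=1
rail=win&(z>42)&(z<58)&(lum>120)
n,l,st,_=cv2.connectedComponentsWithStats(rail.astype(np.uint8))
ks=[k for k in range(1,n) if st[k,4]>60]; print(st[ks])
m=np.isin(l,ks)
r=cv2.minAreaRect(np.c_[x[m],y[m]].astype(np.float32)); b=cv2.boxPoints(r); print("rail",r,b,np.median(z[m]))
lip=win&(z>14)&(z<34)&(lum>120)
r2=cv2.minAreaRect(np.c_[x[lip],y[lip]].astype(np.float32));print("lip",r2,np.median(z[lip]))
# line direction from rail
vx,vy,_,_=cv2.fitLine(np.c_[x[lip],y[lip]].astype(np.float32),cv2.DIST_HUBER,0,.01,.01).ravel();print("lip dir",np.degrees(np.arctan2(vx,vy)))
vx,vy,_,_=cv2.fitLine(np.c_[x[m],y[m]].astype(np.float32),cv2.DIST_HUBER,0,.01,.01).ravel();print("rail dir",np.degrees(np.arctan2(vx,vy)))
fl=win&(z>3)&(z<13);
E
```

```text
[[ 215  151   90   26 1161]
 [ 192  165   21   15  256]
 [ 156  171   16   15  164]]
rail ((580.4464721679688, 39.35954284667969), (40.95792770385742, 459.48944091796875), 7.508623123168945) [[ 530.12115  264.45816]
 [ 590.1651  -191.09126]
 [ 630.7718  -185.73907]
 [ 570.72784  269.81036]] 51.62923328015904
lip ((524.0635375976562, 12.96099853515625), (536.4871215820312, 238.11302185058594), 89.15946197509766) 28.793454356572738
lip dir 172.83763
rail dir 172.57553
```

```bash
cat >> h.py <<'E'
A=np.radians(7.4); RX=np.array([np.cos(A),np.sin(A)]); RY=np.array([-np.sin(A),np.cos(A)])
O=np.array([580.4,39.4])-74*RX+20*RY
def W(x,y,z=None):
    p=O+x*RX+y*RY
    return p if z is None else np.array([*p,z])
def toR(P):
    q=P.copy(); d=P[...,:2]-O; q[...,0]=d@RX;q[...,1]=d@RY; return q
def rep(c):
    import warnings;warnings.filterwarnings("ignore")
    Q=toR(cloud(c));x,y,z=Q[...,0],Q[...,1],Q[...,2];lum=c["image"].max(2)
    def s(n,m):
        if m.sum()<4: print(n,"none");return
        print(n,m.sum(),"x %.0f..%.0f y %.0f..%.0f z %.0f"%(*np.percentile(x[m],[1,99]),*np.percentile(y[m],[1,99]),np.median(z[m])))
    ch=(y>-320)&(y<260)
    s("rail",(abs(x-74)<28)&ch&(abs(z-50)<7)&(lum>120))
    s("lip",(abs(x+60)<15)&ch&(abs(z-28)<7)&(lum>120))
    s("floor",(x>-75)&(x<130)&ch&(abs(z-8)<4)&(lum<130)&(lum>60))
    s("plate",(abs(x-74)<40)&ch&(z>95)&(z<125)&(y>-60))
    s("saddle",(abs(x-74)<40)&ch&(abs(z-75)<7)&(y>-60))
    s("stopplate",(x>-45)&(x<38)&ch&(abs(z-68)<7)&(y>-60))
    s("tray",(abs(x)<58)&ch&(abs(z-60)<8)&(lum<60))
    s("tray_dark",(abs(x)<58)&ch&(abs(z-55)<15)&(lum<90)&(y<20))
    s("jar",(abs(x)<50)&(y>140)&(y<235)&(z>35))
    for n,m in dict(beyond=(x>115)&(x<200)&ch&(z>35),near=(x<-75)&(x>-300)&ch&(z>25)&(z<70)).items():
        k,l,st,_=cv2.connectedComponentsWithStats(m.astype(np.uint8))
        for i in range(1,k):
            if st[i,4]>15: s(n,l==i)
E
python3 - <<'E'
import pickle
from h import *
d=pickle.load(open("c0.pkl","rb"))
print(O); rep(d["top"]); print(); rep(d["side"])
E
```

```text
[504.44042205  49.7025491 ]
rail 1572 x 54..94 y -246..206 z 52
lip 452 x -64..-54 y -294..234 z 29
floor 3954 x -70..112 y -297..238 z 9
plate 83 x 52..95 y 124..157 z 116
saddle 313 x 37..101 y 97..152 z 76
stopplate 122 x -37..38 y -55..109 z 69
tray 300 x -50..49 y -199..98 z 58
tray_dark 1425 x -50..50 y -200..-53 z 49
jar 132 x -22..49 y 142..212 z 50
beyond 70 x 160..187 y -98..-70 z 60
beyond 129 x 138..198 y -13..47 z 56
beyond 215 x 149..194 y 105..147 z 63
near 509 x -216..-90 y -159..-32 z 40
near 136 x -176..-115 y 28..88 z 56

rail 1547 x 50..91 y -245..210 z 48
lip 778 x -69..-57 y -289..239 z 26
floor 1374 x -70..79 y -266..241 z 7
plate 165 x 47..91 y 148..159 z 109
saddle 308 x 41..96 y 97..159 z 73
stopplate 165 x -35..37 y -51..111 z 66
tray 370 x -55..45 y -200..142 z 56
tray_dark 1668 x -55..46 y -200..-50 z 46
jar 394 x -27..50 y 141..215 z 47
beyond 151 x 156..179 y -91..-68 z 58
beyond 347 x 132..195 y -12..50 z 48
beyond 351 x 146..190 y 108..152 z 59
near 731 x -219..-93 y -159..-31 z 37
near 568 x -179..-119 y 28..90 z 44
```

```bash
cat >> h.py <<'E'
def quat(flip):
    X=np.array([*RX,0])*flip; Y=np.array([0,0,-1.]); 
    q=R.from_matrix(np.c_[X,Y,np.cross(X,Y)]).as_quat(); return [q[3],q[0],q[1],q[2]]
def fr():
    from rig import bot
    s=bot.read_state(); p=toR(s["ee_pos"]); f=s["ft_force"]
    print("t %.1f R-TCP"%s["clock"],p.round(1),"F xyz(R) %.1f %.1f %.1f"%(f[:2]@RX,f[:2]@RY,f[2]),"w %.1f"%s["grip_width"])
E
python3 - <<'E'
from rig import bot
from h import *
for fl in(1,-1): 
  for p in ((73,190,220),(73,190,103),(73,70,103),(0,-240,46),(0,-160,46)): print(fl,p,bot.ik(W(*p),quat(fl)))
E
```

```text
1 (73, 190, 220) [ 3.60782165e-01  4.47244500e-01  1.39140246e+00 -4.44089210e-16
  1.30294570e+00  2.31627801e-01]
1 (73, 190, 103) [ 3.60782165e-01  5.73045781e-01  1.49346698e+00 -4.44089210e-16
  1.07507989e+00  2.31627801e-01]
1 (73, 70, 103) [ 1.59684178e-01  5.27957106e-01  1.56553838e+00 -4.44089210e-16
  1.04809717e+00  3.05298133e-02]
1 (0, -240, 46) [-4.02752250e-01  5.85508439e-01  1.63396372e+00 -4.44089210e-16
  9.22120494e-01 -5.31906615e-01]
1 (0, -160, 46) [-2.72935131e-01  5.30795700e-01  1.72636459e+00 -4.44089210e-16
  8.84432368e-01 -4.02089496e-01]
-1 (73, 190, 220) None
-1 (73, 190, 103) None
-1 (73, 70, 103) None
-1 (0, -240, 46) None
-1 (0, -160, 46) None
```

```bash
python3 - <<'E'
from rig import bot
from h import *
q=quat(1)
bot.move_gripper(0)
bot.move_to(W(73,188,230),q); fr()
bot.servo_line(W(73,188,106),speed=150); fr()
c=bot.read_camera("side"); cv2.imwrite("pics/s1.png",cv2.resize(c["image"][150:330,120:320],None,fx=3.3,fy=3.3,interpolation=cv2.INTER_CUBIC))
E
```

```text
t 3.9 R-TCP [ 73.2 187.3 230. ] F xyz(R) 0.2 0.5 0.0 w -0.3
t 4.8 R-TCP [ 73.5 188.1 107. ] F xyz(R) -0.4 0.4 0.3 w -0.1
```

View pics/s1.png

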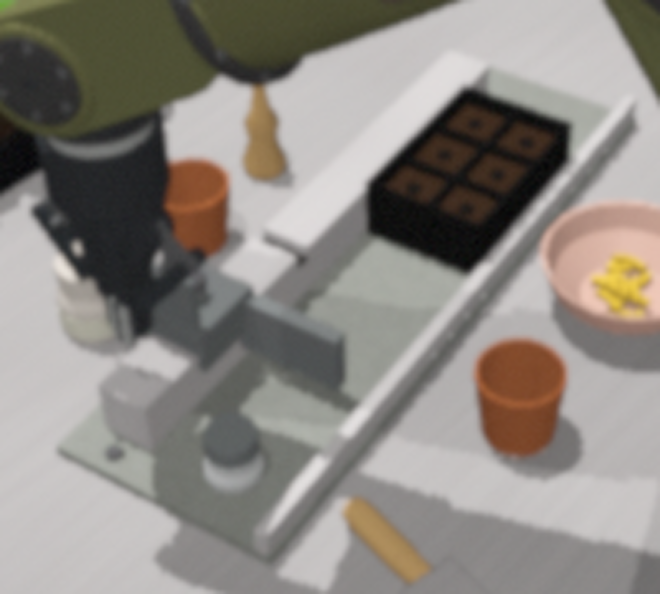

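The fingertips are at crop (130,325), just behind the push plate at (170,310), and clear of the jar. Now I push the stop.

```bash
python3 - <<'E'
from rig import bot
from h import *
print(bot.servo_line(W(73,120,106),speed=60,until_force=15)); fr()
print(bot.servo_line(W(73,84,106),speed=35,until_force=12)); fr()
for y in range(82,66,-2):
    h=bot.servo_line(W(73,y,106),speed=12,until_force=9); print(y,h); fr()
    s=bot.read_state()["ft_force"][:2]@RY
    if h or s>9: break
c=bot.read_camera("top"); rep(c)
E
```

```text
False
t 6.2 R-TCP [ 73.  119.5 106. ] F xyz(R) 0.8 -0.3 0.4 w 0.1
False
t 7.3 R-TCP [ 73.   84.3 106. ] F xyz(R) 0.2 6.3 0.8 w -0.2
82 False
t 7.7 R-TCP [ 73.  82. 106.] F xyz(R) 1.3 4.3 -0.3 w 0.2
80 False
t 8.0 R-TCP [ 73.   79.8 106. ] F xyz(R) -0.9 1.2 -0.3 w -0.1
78 False
t 8.3 R-TCP [ 73.   77.7 106. ] F xyz(R) -0.1 -0.3 0.3 w 0.2
76 False
t 8.6 R-TCP [ 73.   75.7 106. ] F xyz(R) -0.2 0.1 -0.2 w 0.1
74 False
t 8.9 R-TCP [ 73.   73.8 106. ] F xyz(R) 0.0 -0.8 -0.2 w 0.0
72 False
t 9.2 R-TCP [ 73.   71.9 106. ] F xyz(R) -0.3 0.2 -0.5 w 0.0
70 False
t 9.6 R-TCP [ 73.   70.1 106. ] F xyz(R) -0.6 1.8 -0.3 w -0.1
68 True
t 9.8 R-TCP [ 73.   69.5 105.9] F xyz(R) 0.6 3.7 2.8 w 0.1
rail 1067 x 54..94 y -247..150 z 52
lip 253 x -63..-54 y -297..37 z 29
floor 2086 x -69..109 y -298..238 z 9
plate none
saddle 225 x 36..101 y -1..39 z 77
stopplate 117 x -37..37 y -56..10 z 68
tray 297 x -50..49 y -199..-1 z 58
tray_dark 1454 x -50..50 y -200..-1 z 49
jar none
beyond 72 x 160..187 y -98..-70 z 60
beyond 112 x 137..198 y -13..45 z 56
beyond 108 x 170..194 y 105..148 z 64
near 514 x -215..-90 y -159..-32 z 40
near 18 x -164..-123 y 28..38 z 59
```

The force rose to 6 N, dropped away near TCP y 80, then came back as a firm stop at 69.5. That is what seating should look like. I'll back off and check with the cameras.

```bash
python3 - <<'E'
from rig import bot
from h import *
bot.servo_line(W(73,100,106),speed=100)
bot.servo_line(W(73,100,190),speed=150)
bot.move_to(W(-1,-235,190),quat(1)); fr()
c=bot.read_camera("top"); rep(c)
Q=toR(cloud(c)); m=(abs(Q[...,0]-74)<12)&(abs(Q[...,1]-32)<12)&(Q[...,2]>79)&(Q[...,2]<110)
print("cap z",m.sum(),np.median(Q[m],axis=0))
cv2.imwrite("pics/t2.png",cv2.resize(c["image"][130:260,140:340],None,fx=4,fy=4,interpolation=cv2.INTER_CUBIC))
import pickle;c0=pickle.load(open("c0.pkl","rb"))["top"];Q=toR(cloud(c0)); m=(abs(Q[...,0]-74)<12)&(abs(Q[...,1]-128)<12)&(Q[...,2]>79)&(Q[...,2]<110)
print("cap z0",m.sum(),np.median(Q[m],axis=0))
E
```

```text
t 12.3 R-TCP [  -0.6 -234.1  189.8] F xyz(R) -0.5 -0.2 0.1 w 0.0
rail 1545 x 54..94 y -222..206 z 52
lip 338 x -64..-54 y -140..235 z 29
floor 2773 x -69..109 y -247..238 z 9
plate 67 x 52..95 y 41..59 z 117
saddle 304 x 38..101 y -1..55 z 77
stopplate 111 x -35..38 y -56..11 z 69
tray 270 x -50..49 y -199..-1 z 57
tray_dark 1321 x -49..50 y -198..-1 z 49
jar 121 x -22..12 y 178..212 z 49
beyond 71 x 160..186 y -98..-70 z 61
beyond 129 x 138..198 y -13..47 z 56
beyond 212 x 149..195 y 105..147 z 63
near 250 x -201..-89 y -128..-32 z 39
near 140 x -176..-116 y 29..88 z 55
cap z 32 [73.61725273 29.05053228 90.63318742]
cap z0 36 [ 73.32199407 126.29802346  92.83207715]
```

View pics/t2.png

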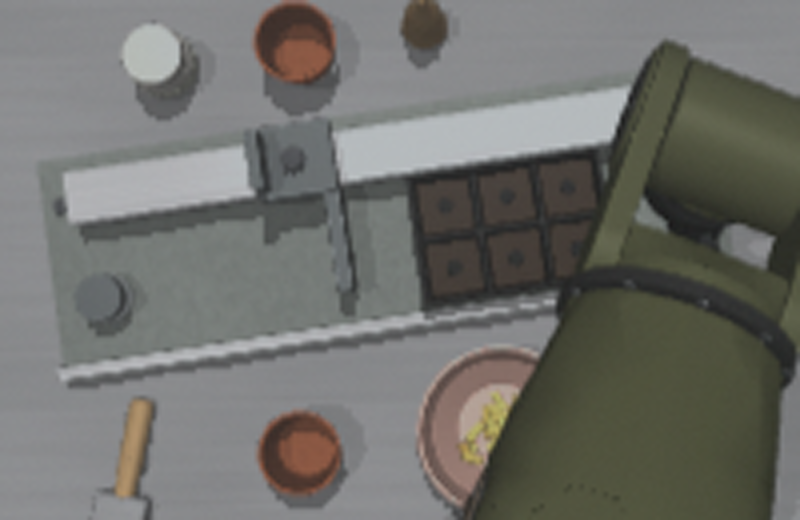

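The cap is at crop (293,160), runway y 29, so it is over the notch at 30, and it has dropped about 2–3 mm. The stop is seated. The stop plate's face is at about y -1, and the tray's front is at about y -53. Next I push the tray.

```bash
python3 - <<'E'
from rig import bot
from h import *
bot.servo_line(W(-1,-235,47),speed=100,until_force=10); fr()
print(bot.servo_line(W(-1,-175,47),speed=40,until_force=14)); fr()
print(bot.servo_line(W(-1,-150,47),speed=10,until_force=7)); fr()
c=bot.read_camera("top"); rep(c)
cv2.imwrite("pics/t3.png",cv2.resize(c["image"][130:260,140:340],None,fx=4,fy=4,interpolation=cv2.INTER_CUBIC))
c=bot.read_camera("side"); rep(c)
cv2.imwrite("pics/s3.png",cv2.resize(c["image"][150:330,120:320],None,fx=3.3,fy=3.3,interpolation=cv2.INTER_CUBIC))
E
```

```text
t 13.9 R-TCP [  -0.7 -235.1   47.6] F xyz(R) 0.0 0.7 -0.1 w 0.2
False
t 15.6 R-TCP [  -1. -175.   47.] F xyz(R) 0.8 -0.1 0.4 w -0.0
True
t 17.0 R-TCP [  -1.2 -160.4   46.8] F xyz(R) 0.4 -1.1 0.1 w 0.3
rail 1450 x 54..94 y -246..207 z 52
lip 328 x -64..-54 y -295..235 z 30
floor 2773 x -69..109 y -298..238 z 9
plate 69 x 52..95 y 45..61 z 117
saddle 306 x 36..101 y 1..57 z 77
stopplate 111 x -39..38 y -3..13 z 69
tray 186 x -50..49 y -106..1 z 58
tray_dark 909 x -49..50 y -118..1 z 49
jar 121 x -22..12 y 178..212 z 50
beyond 71 x 160..186 y -98..-70 z 61
beyond 126 x 138..198 y -13..47 z 56
beyond 212 x 150..194 y 104..148 z 63
near 142 x -176..-116 y 29..88 z 54
rail 1484 x 49..91 y -195..210 z 48
lip 782 x -69..-57 y -292..238 z 26
floor 1138 x -71..67 y -279..240 z 7
plate 154 x 48..92 y 51..63 z 108
saddle 253 x 41..95 y 1..63 z 73
stopplate 140 x -34..37 y 1..16 z 66
tray 304 x -55..45 y -156..2 z 56
tray_dark 1841 x -55..45 y -152..15 z 46
jar 262 x -28..50 y 145..215 z 46
beyond 149 x 156..178 y -92..-69 z 58
beyond 328 x 132..194 y -12..49 z 48
beyond 350 x 146..190 y 108..151 z 59
near 609 x -218..-93 y -159..-31 z 37
near 564 x -179..-119 y 28..90 z 44
```

View pics/t3.png

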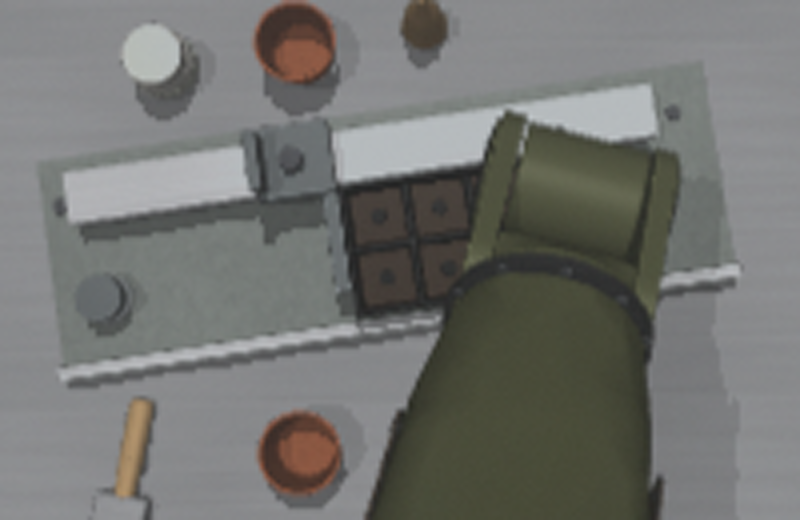

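View pics/s3.png

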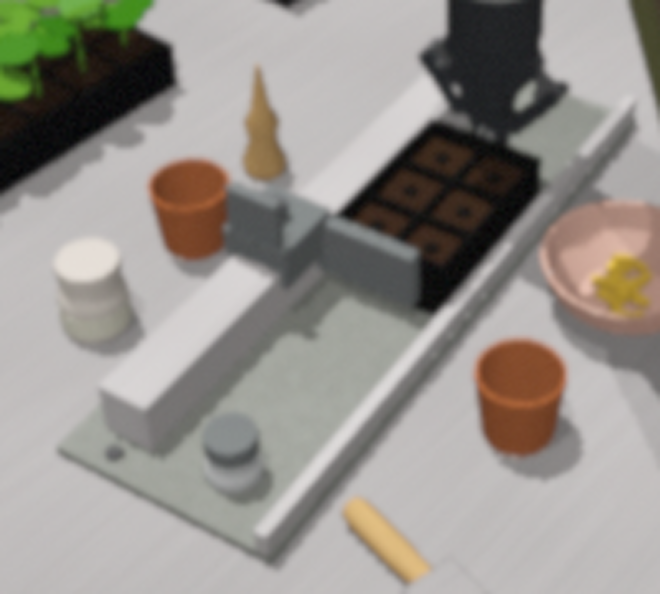

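The tray is against the stop plate in both views: top crop (340,250) and side crop (375,260). The stop appears to have shifted slightly, by 1–2 mm of notch play. I'll retract straight back and up, then measure that precisely.

```bash
python3 - <<'E'
from rig import bot
from h import *
import pickle
bot.servo_line(W(-1,-215,47),speed=60)
bot.servo_line(W(-1,-215,200),speed=150)
bot.move_to(W(-150,-330,260),quat(1)); fr()
def meas(c,y0):
    Q=toR(cloud(c));x,y,z=Q[...,0],Q[...,1],Q[...,2]
    k=(abs(x-74)<20)&(abs(y-y0)<16)
    m=k&(z>84)&(z<100); s=(abs(x-74)<26)&(abs(y-y0)<24)&(z>68)&(z<81)
    print("  cap y %.1f z %.1f saddle z %.1f rise %.1f n%d"%(y[m].mean(),np.median(z[m]),np.median(z[s]),np.median(z[m])-np.median(z[s]),m.sum()))
old=pickle.load(open("c0.pkl","rb"))
for n in("top","side"):
    c=bot.read_camera(n)
    print(n);meas(old[n],128);meas(c,30);rep(c)
    Q=toR(cloud(old[n]));x,y,z=Q[...,0],Q[...,1],Q[...,2]
    m=(abs(x-74)<14)&(y>10)&(y<50)
    b,_=np.histogram(y[m],bins=np.arange(10,51,2),weights=old[n]["image"].max(2)[m]);k,_=np.histogram(y[m],bins=np.arange(10,51,2))
    print((b/np.maximum(k,1)).astype(int))
    sc=4; cv2.imwrite(f"pics/{n}4.png",cv2.resize(c["image"][130:260,140:340] if n=="top" else c["image"][180:310,130:330],None,fx=4,fy=4,interpolation=cv2.INTER_CUBIC))
E
```

```text
t 20.1 R-TCP [-149.5 -329.6  259.4] F xyz(R) 0.4 -0.8 -0.4 w 0.1
top
  cap y 126.0 z 93.3 saddle z 76.6 rise 16.7 n31
  cap y 29.7 z 90.8 saddle z 76.5 rise 14.2 n28
rail 1641 x 54..94 y -246..206 z 52
lip 453 x -64..-54 y -295..233 z 30
floor 3830 x -69..109 y -297..237 z 9
plate 67 x 52..95 y 51..60 z 116
saddle 305 x 36..101 y 1..57 z 76
stopplate 119 x -39..37 y -3..12 z 69
tray 294 x -50..49 y -146..1 z 58
tray_dark 1429 x -50..50 y -148..1 z 49
jar 121 x -22..12 y 178..211 z 49
beyond 71 x 160..186 y -98..-70 z 60
beyond 126 x 138..199 y -13..47 z 55
beyond 221 x 149..194 y 104..147 z 63
near 516 x -215..-90 y -159..-32 z 40
near 137 x -176..-116 y 28..88 z 55
[ 8  8  8 25 25 18 70  1 28 12 47  3  3 21 42 29  7 51 32 32]
side
  cap y 125.4 z 90.5 saddle z 73.4 rise 17.1 n27
  cap y 27.9 z 87.6 saddle z 73.4 rise 14.2 n10
rail 1655 x 50..91 y -245..210 z 48
lip 785 x -69..-57 y -292..238 z 26
floor 1277 x -71..73 y -260..241 z 7
plate 152 x 48..92 y 51..64 z 109
saddle 259 x 41..96 y 2..62 z 73
stopplate 138 x -34..37 y -0..16 z 66
tray 298 x -55..46 y -147..3 z 55
tray_dark 1813 x -55..45 y -147..15 z 47
jar 266 x -27..50 y 148..215 z 46
beyond 152 x 155..178 y -91..-69 z 57
beyond 326 x 132..194 y -12..50 z 48
beyond 354 x 146..189 y 107..151 z 59
near 727 x -219..-94 y -158..-31 z 37
near 565 x -179..-119 y 29..90 z 44
[ 2 16 42 40  9 20  0  3 29  0  0  0  0 11 25  7 24 14 14 25]
```

View pics/top4.png

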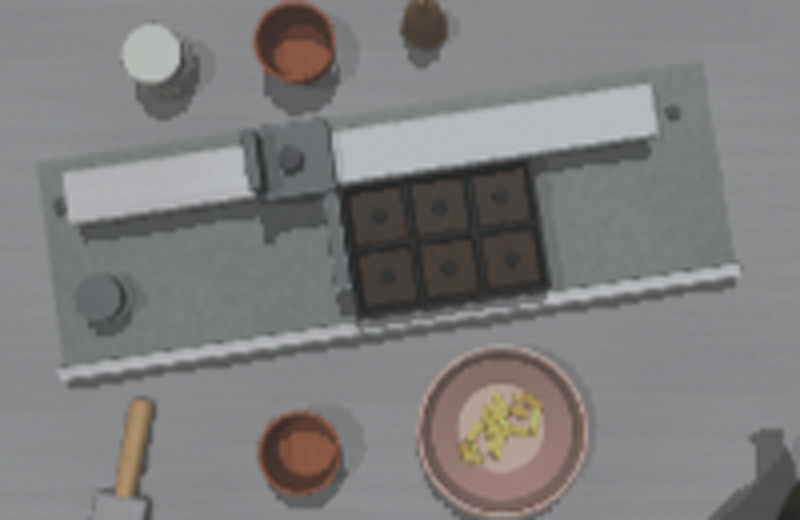

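View pics/side4.png

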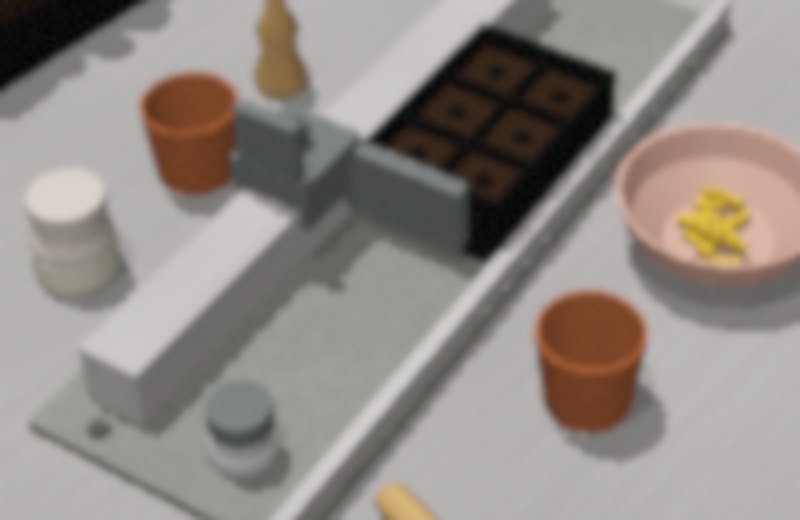

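Both views show the tray's front flush with the stop plate. The cap has dropped about 2.5–2.9 mm relative to the saddle and sits at y ≈ 29–30. The bystanders haven't moved, and the robot is clear.

```bash
python3 -c "
from rig import bot
from h import fr
bot.dwell(0.3);fr();bot.finish_job()"
```

```text
t 20.6 R-TCP [-149.7 -329.7  259.8] F xyz(R) -1.1 -0.6 0.4 w -0.1
the job is handed in; nothing more can be done
```

I pushed the stop about 98 mm along the rail until it snapped into the notch. Then I pushed the black tray about 52 mm until it rested against the stop, ending with a slow push that stopped at a 7 N rise in force. I backed off and handed the job in at 20.6 s; handing in gives no verdict.

**Last checks:**
- **Stop:** the plunger cap is at runway y 29.7 in the top view and 27.9 in the side view, against the notch at 30. It has dropped 2.5 mm (top) and 2.9 mm (side) relative to the saddle. That is less than the nominal 3.5–4 mm, but the depth readings are noisy. The push force also matched seating: about 6 N, then near zero, then a firm stop.
- **Tray:** it stands flat with no visible gap to the stop plate in either view. Its back end measured at y ≈ -148, so its front is within about 2 mm of the stop face.
- **Stop under the tray push:** it appeared to shift 1–2 mm, which is within the notch's play and the cameras' 2 mm calibration.
- **Bystanders:** the bowl, pots, jars and dibber moved no more than 1–3 mm, which is measurement noise. I did not measure the brush, and the arm stayed well clear of it.

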